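# Bring the dark pot round on the turntable

### The arm

A 6-joint arm with a two-finger parallel gripper is mounted at the origin on a cart in front of the work surface, level with it; the furniture and walls round the work are solid. World frame = base frame: x ahead of the robot, y to its left, z up, the work surface at z = 0. Lengths are in mm, angles in rad, forces in N, time in s.
With the tool pointing down it reaches from about 350 to 775 mm from the base axis. Payload 7.3 kg.
Tool frame: the origin (TCP) lies on the mounting face of the last link; the fingertips stand 178 mm ahead of it and the grasp point (between the pads) lies 159 mm ahead of it; z points along the fingers, y is the line along which they close (so a half turn about z gives the same grasp; the last joint's range is limited). The gripper opens to 92 mm and grips with 3 to 60 N. Pads are 19 mm wide; open, the fingers measure 130 mm over their backs; the gripper's body (75 mm by 190 mm) begins 47 mm behind the grasp point.
Start: joints at [-1.492, 0.342, 1.524, -0, 1.275, -0.146], TCP at [117.049, -511.788, 404.741] pointing down, gripper open.
Joint ranges: [-2.53, 2.53], [-0.77, 2.02], [0.04, 2.7], [-1, 4.14], [0.28, 2.66], [-3.11, 3.11]. Speed limits (rad/s): [2.57, 2.57, 3.14, 3.14, 3.14, 3.14].

### API

Orientations are given as [roll, pitch, yaw] about the fixed x, y, z axes, in that order (R = Rz(yaw) Ry(pitch) Rx(roll)).
In Python, from plant import bot gives the robot as it stands.
- The arm moves only by the tool shift_gripper, called after "Request:" by a JSON object that holds its "api" and its "payload". Schema: {"type":"object","properties":{"steps":{"type":"array","items":{"type":"object","properties":{"aperture":{"type":"number"},"dx":{"type":"number"},"dy":{"type":"number"},"dz":{"type":"number"},"turn":{"type":"number"}},"additionalProperties":false,"required":["aperture"]},"minItems":1,"maxItems":5},"only":{"type":"string"},"quiet":{"type":"boolean"},"lines":{"type":"string"}},"required":["steps"],"additionalProperties":false}. steps is a list of rows, 1 to 5 of them, each an object with the fields aperture (the finger opening in mm), dx, dy, dz (the shift in fractions of the full range, 1 being 1000 mm), turn (a turn about the tool's z in fractions of the full range, 1 being 2 pi rad); a field left out counts as zero (the opening has to be given); each row is the pose to reach, as a shift and turn from the pose commanded when the call began, along the tool's axes at that moment; what a row does not reach only later rows make up. A row lasts 1/8 s, in which the tool goes at most 62.5 mm and 0.188 rad, less where a joint would pass 70% of its speed; a pose out of reach is approached as far as the arm can. The fingers move at their own pace and stop on an object; the grip force is fixed at half the most. Time passes only in rows, so rows that do not move let the fingers close. The tool returns the time, the measured TCP pose, the force, the opening and the grip force at its end. only (a regular expression) keeps the lines of the reply that match it, lines (a string "A,B") keeps lines A to B, and quiet returns only ok. Input that does not fit is refused with a message, and nothing moves.
- bot.get_obs(): the state, without advancing time (a new reading comes with each control period).
- bot.capture(name): name is "side" or "top" or "wrist"; returns a dict with "color" (420x560x3 uint8, red, green, blue), "K" (3x3 intrinsics, pixels), "R" (3x3) and "t" (3): a world point X has camera coordinates R X + t. Camera axes: x right, y down, z forward; pixel columns grow to the right and rows downward; lengths in mm; the calibration is good to about 2 mm. A picture is of the moment at which its call begins. There is no depth.
- bot.close_job(): hands the job in; it is judged then, once.
The state is a dict: "time": time; "joint_positions": joint angles; "dq": joint speeds; "tau": joint torques, N m; "tool_pos": TCP position; "tcp_rot": TCP orientation; "contact_force": force on the tool from outside, world axes, zero at the start; "moment": the same for the moment, N m; "grip_width": finger opening in mm; "finger_force": force on a finger pad.
Only numpy, scipy, OpenCV 4.12 (cv2) and the standard library are available. Lean on these libraries where they do the work, as an engineer would, in place of code of your own. Each camera call takes 0.05 s, during which the arm holds its last target. There are 200 camera calls.

### The job

Turn the wooden turntable with a light fingertip that follows its rim round, until the dark brown pot stands at the front: straight in front of the turntable's centre, on the side nearest the front edge of the worktop (where the robot stands). The open pots are full, so turn smoothly and slowly, never touch, lift or shift a pot on the plate, press only lightly, and leave the things round about where they are. Then take the fingers away, clear of the turntable.

Things in the scene. Friction and masses are not known exactly. Their poses are not given: they have to be found in the camera images.
- turntable_center (a point): The turntable's axis, at the level of the plate's upper face, 100 mm above the worktop. Axes as the world's: x away from the robot, y to its left, so the front is the -x side. The disc is light wood, 260 mm across. Its rim is an upright wall 6 mm thick (radius 124 to 130 mm), 22 mm high above the plate, cut away down to the plate in four places.
- turntable (a joint): Angle of the disc on its foot in rad, growing counter-clockwise seen from above; free to turn more than a full turn either way. The ball bearing has some drag (0.12 N m, 1 N at the rim): the disc stays where it is left and hardly coasts after a slow push.
- gap_0 (a point): Middle of one of the four finger gaps in the rim, 127 mm from the axis at the level of the plate's upper face; turns with the disc. The gaps are alike, 90 degrees apart, each 56 mm long along the rim between two rounded wall ends 22 mm high. A fingertip lowered into a gap can push the wall end at either side along the circle.
- gap_1 (a point): Middle of one of the four finger gaps in the rim, 127 mm from the axis at the level of the plate's upper face; turns with the disc. The gaps are alike, 90 degrees apart, each 56 mm long along the rim between two rounded wall ends 22 mm high. A fingertip lowered into a gap can push the wall end at either side along the circle.
- gap_2 (a point): Middle of one of the four finger gaps in the rim, 127 mm from the axis at the level of the plate's upper face; turns with the disc. The gaps are alike, 90 degrees apart, each 56 mm long along the rim between two rounded wall ends 22 mm high. A fingertip lowered into a gap can push the wall end at either side along the circle.
- gap_3 (a point): Middle of one of the four finger gaps in the rim, 127 mm from the axis at the level of the plate's upper face; turns with the disc. The gaps are alike, 90 degrees apart, each 56 mm long along the rim between two rounded wall ends 22 mm high. A fingertip lowered into a gap can push the wall end at either side along the circle.
- dark_pot: The dark brown open pot that must come to the front; round, 68 mm across the rim, 46 mm foot, 46 mm high, about 120 g, loose on the plate. Origin at the centre of its underside, z up. It stands about 62 mm from the turntable's axis.
- white_pot_a: White open pot of the same size and shape as the dark one, loose on the plate, about 62 mm from the axis, origin at the centre of its underside.
- white_pot_b: Second white open pot, like the first.
- lazy_susan: The whole turntable, disc and foot: origin at the centre of the underside of its 160 mm round foot, z up. It stands on a wooden cover board laid over the hob, top 72 mm above the worktop; the foot is fixed, only the disc turns.
- fish_tin: Bystander: closed round food tin, 86 mm across, 40 mm high, loose at the back of the board; origin at the centre of its underside.
- tea_spoon: Bystander: teaspoon with a red handle, 132 mm long, lying loose at the back of the board; origin under its middle.
- spice_a: Bystander: spice jar with a red cap, 45 mm across, 106 mm high, on the worktop left of the board; origin at the centre of its underside.
- spice_b: Bystander: spice jar with a dark cap, 44 mm across, 105 mm high, on the worktop left of the board; origin at the centre of its underside.
- pepper_mill: Bystander: brown wooden pepper mill, 58 mm across, 160 mm high, on the worktop left of the board; origin at the centre of its underside.

How it is judged:
By the outcome, as a careful person would: the job done as asked, in the order asked, and still so for the second after the job is handed in, with the robot touching nothing.
It also fails if it takes over 56 s, if anything falls off the work surface, if the arm or the gripper's body presses on something with over 40 N, if the wrist force passes 120 N, or if a joint passes its speed limit or range.

## Working session

There is one attempt and no reset: what is moved stays moved. The work goes in short steps, Python scripts to look and compute and a tool call to move; the robot and the scene stay as the last step left them, time stands still between calls to the robot, and variables do not carry over. Pictures are saved under pics/ and viewed, at most 12 in all, crops included, and the job is handed in when it is done.

```bash
mkdir -p pics; ls
```

Run:
```python
from plant import bot
import cv2
for n in("top","side"):
    c=bot.capture(n); cv2.imwrite(f"pics/{n}0.png",c["color"][:,:,::-1]); print(n,c["K"].tolist(),c["R"].round(4).tolist(),c["t"].tolist())
o=bot.get_obs(); print(o)
```

```text
pics
plant.py
top [[437.1945324858975, 0.0, 267.5748797016484], [0.0, 437.1945324858975, 208.7350166493989], [0.0, 0.0, 1.0]] [[-0.0029, -0.9999, 0.0141], [-0.9848, 0.0004, -0.1739], [0.1739, -0.0144, -0.9847]] [-27.60139448637111, 561.3487338257588, 996.0878979011983]
side [[385.9809866145895, 0.0, 273.1018485762199], [0.0, 385.9809866145895, 207.9847392207902], [0.0, 0.0, 1.0]] [[-0.9994, 0.0311, -0.0149], [0.0297, 0.5592, -0.8285], [-0.0175, -0.8284, -0.5598]] [571.6592203625428, 85.1945202669435, 1016.6021119319262]
{'time': 0.1, 'joint_positions': array([-1.49199516e+00,  3.42652694e-01,  1.52489893e+00,  2.31568074e-05,
        1.27539973e+00, -1.45999562e-01]), 'dq': array([ 0.0010779 , -0.00241047, -0.00389871, -0.00106522, -0.00041057,
        0.00023658]), 'tau': array([ 1.50354601e-03, -4.32006204e+01, -2.44693494e+01,  7.19639333e-02,
        5.26201911e-02, -4.28457508e-05]), 'tool_pos': array([ 117.04484251, -511.67059058,  404.12235176]), 'tcp_rot': array([-3.14025162e+00, -2.19575594e-04,  2.24793828e-01]), 'contact_force': array([-0.17149078, -0.83899615,  0.72581945]), 'moment': array([ 0.02050815, -0.02377949, -0.02901498]), 'finger_force': 0.0, 'grip_width': 91.98416351595193}
```

View pics/top0.png

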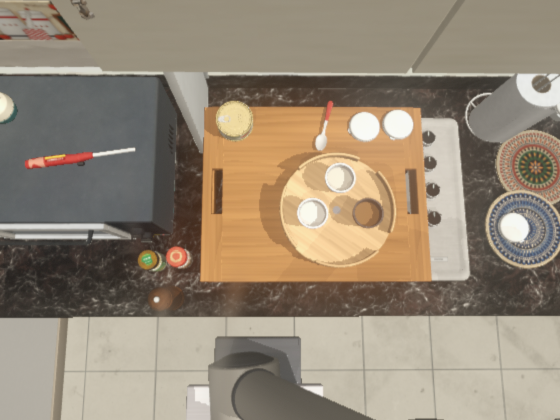

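View pics/side0.png

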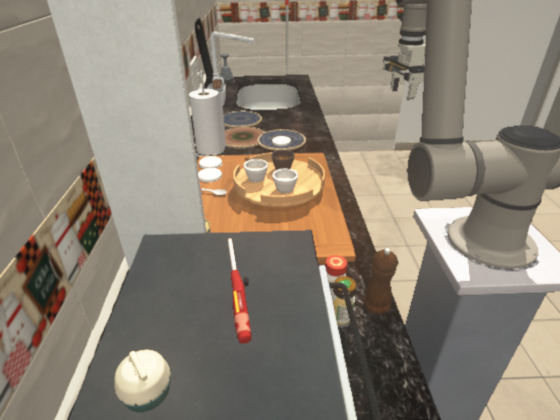

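Create h.py:
```python
import numpy as np
def ray(c,u,v):
    d=c["R"].T@np.linalg.inv(c["K"])@np.array([u,v,1.]); return -c["R"].T@c["t"],d
def onz(c,u,v,z):
    o,d=ray(c,u,v); return o+d*(z-o[2])/d[2]
def tri(c1,p1,c2,p2):
    A=[];b=[]
    for c,p in((c1,p1),(c2,p2)):
        o,d=ray(c,*p); d=d/np.linalg.norm(d); M=np.eye(3)-np.outer(d,d); A.append(M);b.append(M@o)
    return np.linalg.lstsq(np.vstack(A),np.hstack(b),rcond=None)[0]
def proj(c,X):
    q=c["K"]@(c["R"]@np.array(X,float)+c["t"]); return q[:2]/q[2]
def warp(c,z,x0,x1,y0,y1,s):
    "metric bird's-eye at height z: row=(x1-x)*s, col=(y1-y)*s"
    import cv2
    r,cc=np.mgrid[0:int((x1-x0)*s),0:int((y1-y0)*s)]
    X=np.stack([x1-r/s,y1-cc/s,np.full(r.shape,z,float)],-1)@c["R"].T+c["t"]
    q=X@c["K"].T; q=(q[...,:2]/q[...,2:]).astype(np.float32)
    return cv2.remap(c["color"][:,:,::-1].copy(),q[...,0],q[...,1],cv2.INTER_CUBIC)
```

Run:
```python
from plant import bot; from h import *; import cv2
t=bot.capture("top");s=bot.capture("side")
print(onz(t,338,210,122))
C=onz(t,338,210,122)
a=cv2.resize(t["color"][145:275,270:405,::-1],None,fx=4,fy=4,interpolation=3)
b=cv2.resize(s["color"][140:220,225:335,::-1],None,fx=4,fy=4,interpolation=3)
w=np.zeros((520,260,3),np.uint8)
cv2.imwrite("pics/topc.png",a); cv2.imwrite("pics/sidec.png",b)
```

```text
[ 545.54548685 -184.31938674  122.        ]
```

View pics/topc.png

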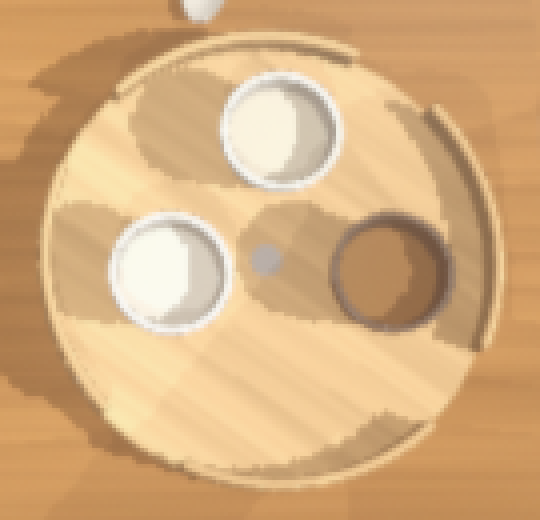

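View pics/sidec.png

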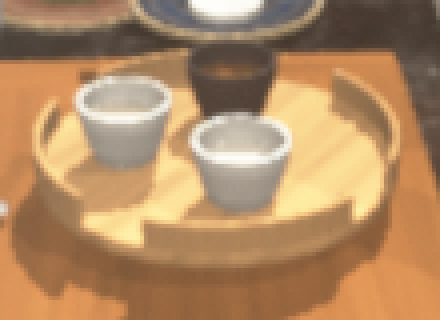

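Run:
```python
from plant import bot; from h import *
t=bot.capture("top");s=bot.capture("side")
T=lambda u,v:(270+(u+.5)/4-.5,145+(v+.5)/4-.5); S=lambda u,v:(225+(u+.5)/4-.5,140+(v+.5)/4-.5)
C=onz(t,*T(266,261),100);print("hub",C)
for n,p,q in(("dark",(392,272),(233,56)),("wa",(170,272),(241,132)),("wb",(281,130),(124,99))):
    X=tri(t,T(*p),s,S(*q));Y=onz(t,*T(*p),146);d=(Y-C)[:2];print(n,X.round(1),Y.round(1),np.hypot(*d),np.degrees(np.arctan2(d[1],d[0])))
# wall-end tops, z=122
for p in((118,95),(357,57),(435,107),(482,348),(432,425),(180,465)):
    Y=onz(t,*T(*p),115);d=(Y-C)[:2];print(p,Y.round(1),np.hypot(*d).round(1),np.degrees(np.arctan2(d[1],d[0])).round(1))
# centre check from disc extents at z=100
for q in((82,205),(143,235),(355,205)):
    Y=onz(s,*S(*q),115);d=(Y-C)[:2];print("side",q,Y.round(1),np.hypot(*d).round(1),np.degrees(np.arctan2(d[1],d[0])).round(1))
print("shelf edge", onz(t,300,282,72), onz(t,300,317,0), onz(t,320,150,80),onz(t,365,125,80))
```

```text
hub [ 549.65424868 -183.97466277  100.        ]
dark [ 534.3 -243.4  149.2] [ 535.6 -244.3  146. ] 61.9627968440745 -103.14235843789643
wa [ 534.6 -122.9  152.3] [ 535.6 -123.7  146. ] 61.92389576459474 103.083592329821
wb [ 613.7 -186.2  146.5] [ 614.8 -186.4  146. ] 65.18364958838697 -2.1748775713806694
(118, 95) [643.1 -99.8 115. ] 125.8 42.0
(357, 57) [ 665.7 -237.2  115. ] 127.6 -24.7
(435, 107) [ 636.2 -280.7  115. ] 129.8 -48.2
(482, 348) [ 497.8 -300.4  115. ] 127.5 -114.0
(432, 425) [ 455.1 -270.5  115. ] 128.2 -137.6
(180, 465) [ 433.4 -130.6  115. ] 127.9 155.3
side (82, 205) [641.3 -97.  115. ] 126.4 43.5
side (143, 235) [601.1 -58.  115. ] 136.1 67.8
side (355, 205) [461.5 -87.1 115. ] 131.0 132.3
shelf edge [ 388.09812354 -101.47194492   72.        ] [ 305.74782193 -106.44667578    0.        ] [ 697.83649112 -153.35897031   80.        ] [ 760.66000475 -263.4787849    80.        ]
```

Top view: the hub is at about (549.5, -184), and both views agree on the pot rims (z≈146–150, radius 62). The dark pot stands at -103°, so the disc must turn about 77° clockwise. I'll use the gap at -126° (front right) and the closed fingers.

The rows are not in the units I measure in: shifts go in shares of 1000 mm and turns go in shares of 2 pi rad. I convert before sending: 200 mm is 0.2, 160 mm is 0.16, -0.18 rad is -0.0286.

Request:
{"api": "shift_gripper", "payload": {"steps": [{"aperture":0,"dx":0.04,"dy":-0.014,"turn":-0.0286},{"aperture":0,"dx":0.08,"dy":-0.028,"turn":-0.0573},{"aperture":0,"dx":0.12,"dy":-0.042,"turn":-0.0859},{"aperture":0,"dx":0.16,"dy":-0.056,"turn":-0.1146},{"aperture":0,"dx":0.2,"dy":-0.069,"turn":-0.1432}]}}

```text
time: 0.92
tool_pos: [297.7, -399.1, 404.8]
tcp_rot: [3.141, 0.0, 1.131]
contact_force: [-0.2, -0.8, -0.0]
grip_width: 46.4
finger_force: 0.0
```

Create go.py:
```python
import sys; from plant import bot; from h import *
"go.py phi r tipz n : tool-frame shift to ring pose (x_t = clockwise tangent)"
o=bot.get_obs(); ph=np.radians(float(sys.argv[1])); r=float(sys.argv[2]); n=int(sys.argv[4])
p=o["tool_pos"]; y=o["tcp_rot"][2]; F=o["contact_force"]
d0=p[:2]-[549.5,-184]; f0=np.arctan2(d0[1],d0[0]); r0=np.hypot(*d0)
print("at phi",np.degrees(f0).round(1),"r",r0.round(1),"tip",round(p[2]-178,1),"yaw",round(y,3),"F",F.round(1),"t",o["time"],"q6",o["joint_positions"][5].round(2))
df=(ph-f0+np.pi)%(2*np.pi)-np.pi; turn=-((f0+df-np.pi/2-y+np.pi)%(2*np.pi)-np.pi)
for k in range(1,n+1):
    a=k/n; f=f0+df*a; R=r0+(r-r0)*a
    T=np.array([549.5+R*np.cos(f),-184+R*np.sin(f)])-p[:2]
    z=p[2]-178+(float(sys.argv[3])-p[2]+178)*a
    print([0,round(T[0]*np.cos(y)+T[1]*np.sin(y),1),round(T[0]*np.sin(y)-T[1]*np.cos(y),1),round(p[2]-178-z,1),round(turn*a,3)])
```

```bash
python3 go.py -126 133 220 1
```

```text
at phi -139.5 r 331.2 tip 226.8 yaw 1.131 F [-0.2 -0.8 -0. ] t 0.925 q6 -0.64
[0, np.float64(171.2), np.float64(111.3), np.float64(6.8), np.float64(-1.383)]
```

Converted, 171 mm is 0.171, 140 mm is 0.14, -0.9 rad is -0.1432.

Request:
{"api": "shift_gripper", "payload": {"steps": [{"aperture":0,"dx":0.03,"dy":0.02,"turn":-0.0286},{"aperture":0,"dx":0.065,"dy":0.042,"turn":-0.0573},{"aperture":0,"dx":0.105,"dy":0.068,"turn":-0.0859},{"aperture":0,"dx":0.14,"dy":0.091,"turn":-0.1146},{"aperture":0,"dx":0.171,"dy":0.111,"dz":0.007,"turn":-0.1432}]}}

```text
time: 1.55
tool_pos: [471.9, -292.6, 398.1]
tcp_rot: [3.141, 0.001, 2.031]
contact_force: [-0.9, -0.8, 0.2]
grip_width: 0.6
finger_force: 0.0
```

```bash
python3 go.py -126 133 180 3
```

```text
at phi -125.6 r 133.5 tip 220.1 yaw 2.031 F [-0.9 -0.8  0.2] t 1.55 q6 -1.15
[0, np.float64(0.4), np.float64(-0.0), np.float64(13.4), np.float64(-0.161)]
[0, np.float64(0.7), np.float64(-0.0), np.float64(26.7), np.float64(-0.321)]
[0, np.float64(1.1), np.float64(-0.1), np.float64(40.1), np.float64(-0.482)]
```

Converted, 70 mm is 0.07, 60 mm is 0.06, -0.482 rad is -0.0767.

Request:
{"api": "shift_gripper", "payload": {"steps": [{"aperture":0,"dz":0.02,"turn":-0.0255},{"aperture":0,"dx":0.001,"dz":0.04,"turn":-0.0509},{"aperture":0,"dx":0.001,"dz":0.06,"turn":-0.0764},{"aperture":0,"dx":0.001,"dz":0.07,"turn":-0.0767},{"aperture":0,"dx":0.001,"dz":0.07,"turn":-0.0767}]}}

```text
time: 2.17
tool_pos: [470.0, -292.7, 327.3]
tcp_rot: [-3.142, -0.001, 2.504]
contact_force: [-0.8, -0.3, -0.2]
grip_width: 1.1
finger_force: 0.0
```

```bash
python3 go.py -126 133 107 3
```

Run:
```python
from plant import bot; from h import *; import cv2
for n in("top","side"):
    c=bot.capture(n); u,v=proj(c,[475,-287,110]).astype(int); im=c["color"][max(v-60,0):v+60,u-70:u+70,::-1]
    im=cv2.resize(im,(560,480),interpolation=3) if n=="top" else cv2.resize(im,(560,480),interpolation=3); cv2.imwrite(f"pics/{n}1.png",im); print(n,u,v)
```

```text
at phi -126.2 r 134.6 tip 149.3 yaw 2.504 F [-0.8 -0.3 -0.2] t 2.175 q6 -1.63
[0, np.float64(-0.1), np.float64(0.5), np.float64(14.1), np.float64(-0.003)]
[0, np.float64(-0.3), np.float64(1.1), np.float64(28.2), np.float64(-0.006)]
[0, np.float64(-0.4), np.float64(1.6), np.float64(42.3), np.float64(-0.01)]
top 384 242
side 301 158
```

View pics/top1.png

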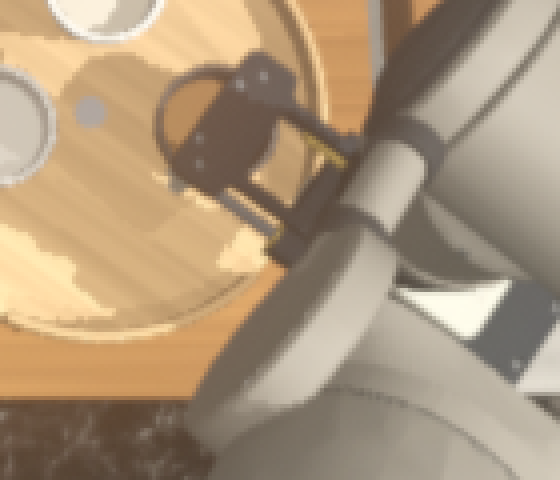

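View pics/side1.png

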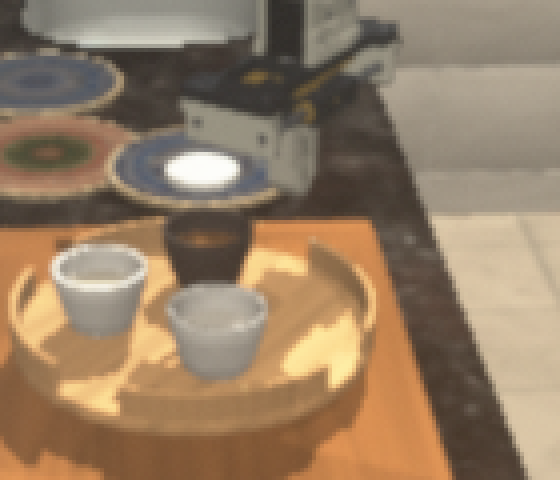

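Tip is over the gap, with the gripper body well above the pots. Lowering to just above the plate.

Converted, 41 mm is 0.041, 34 mm is 0.034.

Request:
{"api": "shift_gripper", "payload": {"steps": [{"aperture":0,"dy":0.001,"dz":0.012},{"aperture":0,"dy":0.001,"dz":0.024},{"aperture":0,"dy":0.001,"dz":0.034},{"aperture":0,"dy":0.001,"dz":0.041},{"aperture":0,"dy":0.001,"dz":0.041}]}}

```text
time: 2.9
tool_pos: [470.6, -291.8, 286.0]
tcp_rot: [3.142, -0.001, 2.507]
contact_force: [0.3, 0.0, -0.1]
grip_width: 0.7
finger_force: 0.0
```

```bash
python3 go.py -136 133 107 5
```

Run:
```python
from plant import bot; from h import *; import cv2
c=bot.capture("side"); u,v=proj(c,[500,-250,110]).astype(int); cv2.imwrite("pics/side2.png",cv2.resize(c["color"][v-60:v+60,u-70:u+70,::-1],(560,480),interpolation=3))
```

```text
at phi -126.2 r 133.6 tip 108.0 yaw 2.507 F [ 0.3  0.  -0.1] t 2.9 q6 -1.63
[0, np.float64(4.6), np.float64(0.2), np.float64(0.2), np.float64(0.034)]
[0, np.float64(9.1), np.float64(0.5), np.float64(0.4), np.float64(0.067)]
[0, np.float64(13.6), np.float64(1.0), np.float64(0.6), np.float64(0.101)]
[0, np.float64(18.2), np.float64(1.7), np.float64(0.8), np.float64(0.134)]
[0, np.float64(22.6), np.float64(2.5), np.float64(1.0), np.float64(0.168)]
```

View pics/side2.png

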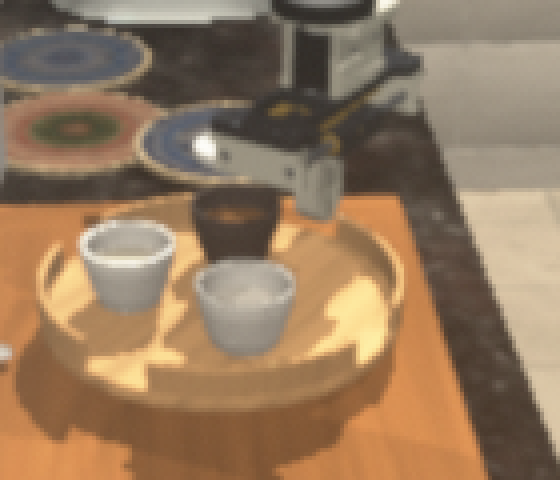

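The finger is in the gap with no contact force. Now I'll creep along the circle until it meets the wall end.

Converted, 11.6 mm is 0.0116, 9.3 mm is 0.0093, 0.0873 rad is 0.0139.

Request:
{"api": "shift_gripper", "payload": {"steps": [{"aperture":0,"dx":0.0023,"turn":0.0028},{"aperture":0,"dx":0.0046,"dy":0.0001,"turn":0.0056},{"aperture":0,"dx":0.007,"dy":0.0002,"turn":0.0083},{"aperture":0,"dx":0.0093,"dy":0.0003,"turn":0.0111},{"aperture":0,"dx":0.0116,"dy":0.0005,"turn":0.0139}]}}

```text
time: 3.58
tool_pos: [461.5, -284.5, 286.8]
tcp_rot: [-3.142, 0.0, 2.418]
contact_force: [0.3, 0.5, 0.5]
grip_width: 0.3
finger_force: 0.0
```

Request:
{"api": "shift_gripper", "payload": {"steps": [{"aperture":0,"dx":0.0023,"turn":0.0028},{"aperture":0,"dx":0.0046,"dy":0.0001,"turn":0.0056},{"aperture":0,"dx":0.007,"dy":0.0002,"turn":0.0083},{"aperture":0,"dx":0.0093,"dy":0.0003,"turn":0.0111},{"aperture":0,"dx":0.0116,"dy":0.0005,"turn":0.0139}]}}

```text
time: 4.2
tool_pos: [453.2, -276.4, 286.8]
tcp_rot: [3.142, 0.0, 2.331]
contact_force: [0.4, -1.0, 0.4]
grip_width: 0.3
finger_force: 0.5
```

```bash
python3 go.py -150 133 107 1
```

```text
at phi -136.2 r 133.5 tip 108.8 yaw 2.331 F [ 0.4 -1.   0.4] t 4.2 q6 -1.45
[0, np.float64(31.8), np.float64(4.2), np.float64(1.8), np.float64(0.237)]
```

Converted, 16.4 mm is 0.0164, 12.9 mm is 0.0129, 0.123 rad is 0.0196.

Request:
{"api": "shift_gripper", "payload": {"steps": [{"aperture":0,"dx":0.0028,"turn":0.0033},{"aperture":0,"dx":0.006,"dy":0.0001,"turn":0.0072},{"aperture":0,"dx":0.0094,"dy":0.0003,"turn":0.0113},{"aperture":0,"dx":0.0129,"dy":0.0006,"turn":0.0154},{"aperture":0,"dx":0.0164,"dy":0.001,"turn":0.0196}], "only": "force"}}

```text
contact_force: [1.6, -0.6, -0.7]
finger_force: 0.5
```

Request:
{"api": "shift_gripper", "payload": {"steps": [{"aperture":0,"dx":0.0035,"turn":0.0041},{"aperture":0,"dx":0.007,"dy":0.0002,"turn":0.0083},{"aperture":0,"dx":0.0104,"dy":0.0004,"turn":0.0125},{"aperture":0,"dx":0.0139,"dy":0.0007,"turn":0.0167},{"aperture":0,"dx":0.0174,"dy":0.0011,"turn":0.0208}], "only": "force"}}

```text
contact_force: [1.1, -1.1, -0.2]
finger_force: 0.5
```

```bash
python3 go.py -180 133 107 1
```

Run:
```python
from plant import bot; from h import *; import cv2
c=bot.capture("side"); u,v=proj(c,[530,-210,110]).astype(int); cv2.imwrite("pics/side3.png",cv2.resize(c["color"][v-60:v+60,u-70:u+70,::-1],(560,480),interpolation=3)); print(u,v)
```

```text
at phi -150.8 r 133.4 tip 108.7 yaw 2.076 F [ 1.1 -1.1 -0.2] t 5.45 q6 -1.18
[0, np.float64(65.0), np.float64(17.0), np.float64(1.7), np.float64(0.506)]
284 170
```

View pics/side3.png

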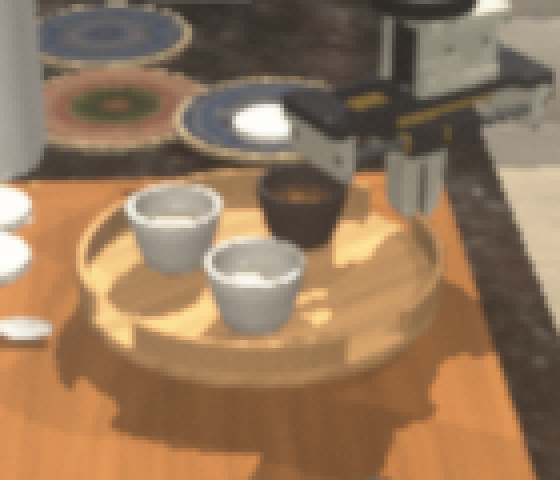

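Run:
```python
from plant import bot; from h import *
c=bot.capture("side"); f=np.radians(-150.8); e=np.array([np.cos(f),np.sin(f)]);t=np.array([-e[1],e[0]])
for r in(38,133,228):
  for w in(-37,37):
    for z in(146,174,190):
      P=np.array([549.5,-184])+r*e+w*t; print(r,w,z,((proj(c,[*P,z])-[284-70,170-60])*4).round())
P=np.array([549.5,-184])+133*e; print("tip",(proj(c,[*P,108])-[214,110])*4)
```

```text
38 -37 146 [332. 224.]
38 -37 174 [333. 187.]
38 -37 190 [333. 166.]
38 37 146 [275. 184.]
38 37 174 [275. 148.]
38 37 190 [275. 127.]
133 -37 146 [442. 190.]
133 -37 174 [445. 155.]
133 -37 190 [446. 134.]
133 37 146 [382. 153.]
133 37 174 [384. 118.]
133 37 190 [385.  98.]
228 -37 146 [545. 159.]
228 -37 174 [548. 124.]
228 -37 190 [551. 104.]
228 37 146 [482. 124.]
228 37 174 [485.  91.]
228 37 190 [486.  71.]
tip [409.09966566 217.35444701]
```

The body's inner end matches z≈174, so it clears the pots by 28 mm, and the push force is about 1.5 N. Continuing smoothly.

Converted, 17 mm is 0.017, 13.5 mm is 0.0135, 0.128 rad is 0.0204.

Request:
{"api": "shift_gripper", "payload": {"steps": [{"aperture":0,"dx":0.003,"turn":0.0035},{"aperture":0,"dx":0.0065,"dy":0.0002,"turn":0.0076},{"aperture":0,"dx":0.01,"dy":0.0004,"turn":0.0119},{"aperture":0,"dx":0.0135,"dy":0.0007,"turn":0.0162},{"aperture":0,"dx":0.017,"dy":0.0011,"turn":0.0204}], "only": "contact"}}

```text
contact_force: [-1.3, -0.2, -0.3]
```

Request:
{"api": "shift_gripper", "payload": {"steps": [{"aperture":0,"dx":0.0035,"turn":0.0041},{"aperture":0,"dx":0.007,"dy":0.0002,"turn":0.0083},{"aperture":0,"dx":0.0104,"dy":0.0004,"turn":0.0125},{"aperture":0,"dx":0.0139,"dy":0.0007,"turn":0.0167},{"aperture":0,"dx":0.0174,"dy":0.0011,"turn":0.0208}], "only": "contact"}}

```text
contact_force: [-0.7, -0.5, -0.5]
```

Request:
{"api": "shift_gripper", "payload": {"steps": [{"aperture":0,"dx":0.0035,"turn":0.0041},{"aperture":0,"dx":0.007,"dy":0.0002,"turn":0.0083},{"aperture":0,"dx":0.0104,"dy":0.0004,"turn":0.0125},{"aperture":0,"dx":0.0139,"dy":0.0007,"turn":0.0167},{"aperture":0,"dx":0.0174,"dy":0.0011,"turn":0.0208}], "only": "contact"}}

```text
contact_force: [0.6, -1.4, -0.8]
```

Request:
{"api": "shift_gripper", "payload": {"steps": [{"aperture":0,"dx":0.0035,"turn":0.0041},{"aperture":0,"dx":0.007,"dy":0.0002,"turn":0.0083},{"aperture":0,"dx":0.0104,"dy":0.0004,"turn":0.0125},{"aperture":0,"dx":0.0139,"dy":0.0007,"turn":0.0167},{"aperture":0,"dx":0.0174,"dy":0.0011,"turn":0.0208}], "only": "contact"}}

```text
contact_force: [1.3, -1.1, 0.4]
```

Request:
{"api": "shift_gripper", "payload": {"steps": [{"aperture":0,"dx":0.0035,"turn":0.0041},{"aperture":0,"dx":0.007,"dy":0.0002,"turn":0.0083},{"aperture":0,"dx":0.0104,"dy":0.0004,"turn":0.0125},{"aperture":0,"dx":0.0139,"dy":0.0007,"turn":0.0167},{"aperture":0,"dx":0.0174,"dy":0.0011,"turn":0.0208}], "only": "contact"}}

```text
contact_force: [1.0, -2.0, 0.7]
```

Request:
{"api": "shift_gripper", "payload": {"steps": [{"aperture":0,"dx":0.0032,"turn":0.0038},{"aperture":0,"dx":0.0058,"dy":0.0001,"turn":0.007},{"aperture":0,"dx":0.0076,"dy":0.0002,"turn":0.0091},{"aperture":0,"dx":0.0084,"dy":0.0003,"turn":0.01},{"aperture":0,"dx":0.0086,"dy":0.0003,"turn":0.0103}], "only": "contact"}}

```text
contact_force: [-0.4, -0.6, 1.1]
```

```bash
python3 go.py -205 133 107 1
```

Run:
```python
from plant import bot; from h import *; import cv2
for i,n in enumerate(("side","top")):
    c=bot.capture(n); u,v=proj(c,[530,-184,110]).astype(int); im=cv2.resize(c["color"][v-60:v+60,u-70:u+70,::-1],(400,343),interpolation=3); print(n,u,v)
    o=im if i==0 else np.hstack([o,im])
cv2.imwrite("pics/both4.png",o)
```

```text
at phi 168.3 r 133.1 tip 108.7 yaw 1.361 F [-0.4 -0.6  1.1] t 9.3 q6 -0.32
[0, np.float64(30.5), np.float64(3.5), np.float64(1.7), np.float64(0.227)]
side 285 175
top 337 217
```

View pics/both4.png

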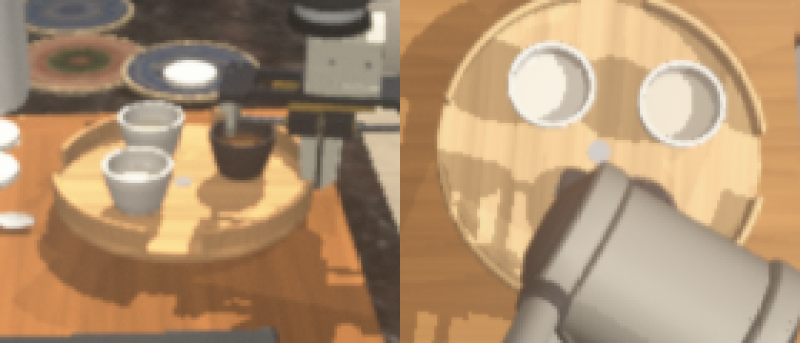

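Run:
```python
from plant import bot; from h import *
t=bot.capture("top");s=bot.capture("side")
def a(n,Y):
    d=Y[:2]-[549.6,-184.]; print(n,Y.round(1),np.hypot(*d).round(1),np.degrees(np.arctan2(d[1],d[0])).round(1))
a("wa (103.1)",onz(t,320.3,186.2,146)); a("wb (-2.2)",onz(t,365.5,193.2,146))
sc=lambda u,v:(215+u*.35,115+v*.35)
a("side wa",onz(s,*sc(138,163),146));a("side wb",onz(s,*sc(151,118),146));a("side dark",onz(s,*sc(243,130),146))
```

```text
wa (103.1) [ 594.3 -142.8  146. ] 60.8 42.7
wb (-2.2) [ 578.7 -241.5  146. ] 64.4 -63.2
side wa [ 591.9 -140.9  146. ] 60.4 45.6
side wb [ 577.8 -234.8  146. ] 58.1 -61.0
side dark [ 487.1 -202.7  146. ] 65.3 -163.4
```

Converted, 16.2 mm is 0.0162, 12.7 mm is 0.0127, 0.122 rad is 0.0194.

Request:
{"api": "shift_gripper", "payload": {"steps": [{"aperture":0,"dx":0.0027,"turn":0.0032},{"aperture":0,"dx":0.0059,"dy":0.0001,"turn":0.007},{"aperture":0,"dx":0.0093,"dy":0.0003,"turn":0.0111},{"aperture":0,"dx":0.0127,"dy":0.0006,"turn":0.0153},{"aperture":0,"dx":0.0162,"dy":0.001,"turn":0.0194}], "only": "contact"}}

```text
contact_force: [0.3, 0.1, 0.4]
```

Request:
{"api": "shift_gripper", "payload": {"steps": [{"aperture":0,"dx":0.0035,"turn":0.0041},{"aperture":0,"dx":0.0069,"dy":0.0002,"turn":0.0083},{"aperture":0,"dx":0.0104,"dy":0.0004,"turn":0.0124},{"aperture":0,"dx":0.0135,"dy":0.0007,"turn":0.0162},{"aperture":0,"dx":0.0164,"dy":0.001,"turn":0.0197}], "only": "contact"}}

```text
contact_force: [0.0, -1.8, -0.7]
```

Request:
{"api": "shift_gripper", "payload": {"steps": [{"aperture":0,"dx":0.0022,"turn":0.0025},{"aperture":0,"dx":0.0036,"turn":0.0043},{"aperture":0,"dx":0.0044,"dy":0.0001,"turn":0.0053},{"aperture":0,"dx":0.0049,"dy":0.0001,"turn":0.0059},{"aperture":0,"dx":0.0049,"dy":0.0001,"turn":0.0059}], "only": "contact"}}

```text
contact_force: [1.5, -0.4, 0.3]
```

Request:
{"api": "shift_gripper", "payload": {"steps": [{"aperture":0,"dx":-0.0015},{"aperture":0,"dx":-0.003},{"aperture":0,"dx":-0.004},{"aperture":0,"dx":-0.005},{"aperture":0,"dx":-0.005}], "only": "contact"}}

```text
contact_force: [0.3, -0.0, 0.9]
```

```bash
python3 go.py 160 133 200 1
```

Run:
```python
from plant import bot; import cv2
c=bot.capture("top"); cv2.imwrite("pics/top5.png",cv2.resize(c["color"][150:280,267:407,::-1],(560,520),interpolation=3))
```

```text
at phi 154.3 r 133.0 tip 108.7 yaw 1.078 F [ 0.3 -0.   0.9] t 12.0 q6 0.04
[0, np.float64(-13.2), np.float64(1.2), np.float64(-91.3), np.float64(-0.144)]
```

View pics/top5.png

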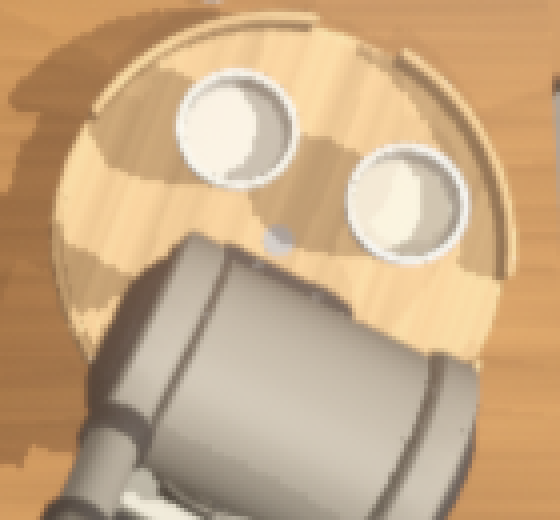

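Converted, -100 mm is -0.1, -70 mm is -0.07.

Request:
{"api": "shift_gripper", "payload": {"steps": [{"aperture":0,"dz":-0.008},{"aperture":0,"dz":-0.02},{"aperture":0,"dz":-0.04},{"aperture":0,"dz":-0.07},{"aperture":0,"dz":-0.1}], "only": "contact"}}

```text
contact_force: [0.3, -0.1, 0.1]
```

Run:
```python
from plant import bot; from h import *
y=bot.get_obs()["tcp_rot"][2]; T=np.array([250,-450])-bot.get_obs()["tool_pos"][:2]
print(T, T[0]*np.cos(y)+T[1]*np.sin(y),T[0]*np.sin(y)-T[1]*np.cos(y))
t=bot.capture("top")
for n,u,v,z in(("wa 26.2",238,128,146),("wb -79.1",408,204,146),("hub",279,240,100),("w",95,112,115),("w",320,18,115),("w",400,52,115),("w",507,275,115)):
    Y=onz(t,267+(u+.5)/4-.5,150+(v+.5)/4-.5,z);d=Y[:2]-[549.6,-184.]; print(n,Y.round(1),np.hypot(*d).round(1),np.degrees(np.arctan2(d[1],d[0])).round(1))
```

```text
[-179.57927138 -323.91077956] -370.32579951706396 -5.070506665989399
wa 26.2 [ 604.6 -155.9  146. ] 61.8 27.1
wb -79.1 [ 562.1 -247.6  146. ] 64.9 -78.9
hub [ 550.2 -184.6  100. ] 0.8 -41.7
w [621.4 -79.6 115. ] 126.7 55.5
w [ 676.9 -209.5  115. ] 129.8 -11.3
w [ 656.8 -254.7  115. ] 128.4 -33.4
w [ 527.7 -309.3  115. ] 127.2 -99.9
```

Converted, -205 mm is -0.205, -160 mm is -0.16.

Request:
{"api": "shift_gripper", "payload": {"steps": [{"aperture":0,"dx":-0.03,"dy":-0.001},{"aperture":0,"dx":-0.07,"dy":-0.002},{"aperture":0,"dx":-0.115,"dy":-0.003},{"aperture":0,"dx":-0.16,"dy":-0.003},{"aperture":0,"dx":-0.205,"dy":-0.004}], "only": "contact"}}

```text
contact_force: [-0.4, 0.0, 0.4]
```

Request:
{"api": "shift_gripper", "payload": {"steps": [{"aperture":0,"dx":-0.045},{"aperture":0,"dx":-0.09,"dy":-0.001},{"aperture":0,"dx":-0.13,"dy":-0.001},{"aperture":0,"dx":-0.16,"dy":-0.001},{"aperture":0,"dx":-0.165,"dy":-0.001}], "only": "contact|tool_pos"}}

```text
tool_pos: [249.4, -451.0, 387.2]
contact_force: [-0.8, 0.1, -0.3]
```

Run:
```python
from plant import bot; import cv2
c=bot.capture("top"); cv2.imwrite("pics/top6.png",cv2.resize(c["color"][150:280,267:407,::-1],(560,520),interpolation=3))
```

```text
(no output)
```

View pics/top6.png

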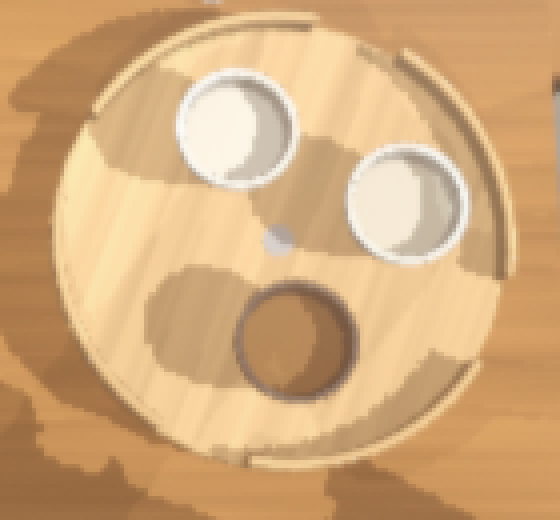

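The picture shows the dark pot at crop pixel (297, 341), below the hub at (279, 240). Checking its angle.

Run:
```python
from plant import bot; from h import *
t=bot.capture("top"); o=lambda u,v,z:onz(t,267+(u+.5)/4-.5,150+(v+.5)/4-.5,z)
C=o(279,240,100)
for u,v in((297.5,341),(238,128),(408,204)):
    for c in(C[:2],np.array([549.6,-184])):
        d=o(u,v,146)[:2]-c; print(o(u,v,146).round(1),np.hypot(*d).round(1),np.degrees(np.arctan2(d[1],d[0])).round(1))
# camera-tilt check: outer disc extents left/right (z~115) at hub's row
print(o(53,230,115),o(515,260,115), (o(53,230,115)+o(515,260,115))/2)
```

```text
[ 487.1 -184.8  146. ] 63.1 -179.8
[ 487.1 -184.8  146. ] 62.5 -179.3
[ 604.6 -155.9  146. ] 61.5 27.8
[ 604.6 -155.9  146. ] 61.8 27.1
[ 562.1 -247.6  146. ] 64.2 -79.3
[ 562.1 -247.6  146. ] 64.9 -78.9
[553.36523521 -55.18399065 115.        ] [ 536.16717684 -314.24278261  115.        ] [ 544.76620602 -184.71338663  115.        ]
```

Dark pot is at -179.5° (within 1° of straight in front), and the arm is clear of everything.

```bash
python3 -c "
from plant import bot
print(bot.close_job())"
```

```text
the job is handed in; nothing more can be done
None
```

The turntable was turned about 77° clockwise with a light push of roughly 1–2 N; the dark pot now measures within about 1° of straight in front, the fingers are clear of the turntable, and the job is handed in.

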